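# Clear the imaging stand into the waste bin

### The job

Clear the used plastic off the stone imaging stand into the empty grey waste bin beside it: the flat round culture dish, which sits between the three rails of the dish stop and is too wide to be gripped, and the two capped microtubes. Press on the dish only gently (it cracks at about 35 N), for instance just hard enough to drag it out of the stop by its lid. Leave the sample cup and the beaker standing on the stand where they are.

Things in the scene. Friction and masses are not known exactly. Their poses are not given: they have to be found in the camera images.
- stand: Imaging stand, fixed: dark polished, slippery stone slab 250 (its x) by 330 (its y) mm on a steel frame, top face 60 mm above the bench. Origin on the bench under the slab's centre; x points to the back (away from the robot), y to the left. It has no rim: things can be pushed over its left and right edges (y = +-165 mm).
- stop (a point): Centre of the dish stop on the slab's top, stand x = 61.5 mm, same axes. Three steel rails, 12 mm high, 10 mm thick: inner faces 50.5 mm behind this point and 50 mm to its left and right; side rails 101 mm long. Open to the front (-x), where a bare strip of slab, from stand x = 11 to -125 mm, runs over the full width.
- dish: Closed culture dish, round and flat, 94 mm in diameter, 16 mm high, solid flat lid, 40 to 100 g. Origin at the centre of its underside. It starts between the rails with only some millimetres of play all round. Rubber fingertips grip its lid far better than the slab grips its underside: pressed with 8 to 12 N it follows the fingertips.
- tube_a: Small white capped microtube lying on the bare strip of the slab, to one side: 13 mm wide (its x), 40 mm long (its y), 14 to 18 mm high. Origin at the centre of its underside.
- tube_b: A second such microtube, the same size, on the other side of the strip.
- bin: Waste bin, fixed to the bench: empty open grey box, 220 (its x) by 150 (its y) by 53 mm high, walls 4 mm, standing 7 mm beside the slab's left or right end and turned like the stand, its rim 7 mm lower than the slab. Origin at the centre of its underside. It swaps sides with the tip rack.
- tip_rack: Box of pipette tips, fixed, 84 by 122 by 133 mm high, beside the slab's other end. Origin at the centre of its underside. Not to be used.
- cup: Sample cup with screw lid, 56 mm in diameter, 58 mm high, standing on the slab beside the dish stop. Origin at the centre of its underside. To be left alone.
- beaker: Empty small glass beaker, 52 mm in diameter, 66 mm high, standing on the slab on the other side of the dish stop. Origin at the centre of its underside. To be left alone.

How it is judged:
At the end, for the whole second after the job is handed in: The dish and both microtubes are at rest inside the waste bin (origins within its walls and less than 55 mm above its underside); the sample cup and the beaker stand upright on the stand within 30 mm of where they were (x of dish in the frame of bin between -0.108 and 0.108 m and y of dish in the frame of bin between -0.073 and 0.073 m and z of each of dish, tube_a, tube_b in the frame of bin below 0.055 m and linear speed of each of dish, tube_a, tube_b below 0.02 m/s and x of tube_a in the frame of bin between -0.108 and 0.108 m and y of tube_a in the frame of bin between -0.073 and 0.073 m and x of tube_b in the frame of bin between -0.108 and 0.108 m and y of tube_b in the frame of bin between -0.073 and 0.073 m and distance of each of cup, beaker from where it was at the start of the episode below 0.03 m and angle between each of cup, beaker's own z axis and vertical below 0.15 rad); the robot touches nothing.
It fails at once if the dish is cracked: squeezed or pressed with more than 35 N (contact force between the fingers and dish above 35 N).
It fails at once if the sample cup or the beaker is knocked over (angle between any of cup, beaker's own z axis and vertical above 0.6 rad).
It also fails if it takes over 72 s, if anything falls off the work surface, if the arm or the gripper's body presses on something with over 40 N, if the wrist force passes 120 N, or if a joint passes its speed limit or range.

### The arm

A 6-joint arm with a two-finger parallel gripper is mounted at the origin on a cart in front of the work surface, level with it; the furniture and walls round the work are solid. World frame = base frame: x ahead of the robot, y to its left, z up, the work surface at z = 0. Lengths are in m, angles in rad, forces in N, time in s.
With the tool pointing down it reaches from about 0.3 to 0.875 m from the base axis. Payload 6.4 kg.
Tool frame: the origin (TCP) lies at the very end of the fingers, on their centre line; the grasp point (between the pads) lies 19 mm behind it; z points along the fingers, y is the line along which they close (so a half turn about z gives the same grasp; the last joint's range is limited). The gripper opens to 85 mm and grips with 20 to 120 N. Pads are 22 mm wide; open, the fingers measure 114 mm over their backs; the gripper's body (76 mm by 85 mm) begins 54 mm behind the grasp point. The pads swing forward as they close: fully open they stand 13 mm farther back than shut.
Start: joints at [0.951, 0.181, 1.607, -0, 1.354, -0.206], TCP at [0.231, 0.526, 0.231] pointing down, gripper open.
Joint ranges: [-2.99, 2.99], [-0.89, 2.07], [0.3, 2.58], [-1.14, 4.28], [0, 2.63], [-3.12, 3.12]. Speed limits (rad/s): [2.57, 2.57, 3.01, 3.14, 3.14, 3.14].

### API

Orientations are given as a unit quaternion [w, x, y, z].
In Python, from bench import ctrl gives the robot as it stands.
- The arm moves only by the tool jog_arm, called as name([rows], argument=value, ...), one row to a line, values as JSON. Schema: {"type":"object","properties":{"plan":{"type":"array","items":{"type":"array","items":{"type":"array","items":{"type":"number"},"minItems":7,"maxItems":7},"minItems":1,"maxItems":10},"minItems":1,"maxItems":1},"only":{"type":"string"},"quiet":{"type":"boolean"},"lines":{"type":"string"}},"required":["plan"],"additionalProperties":false}. plan is a list that holds a single list of rows (three levels of brackets), with 1 to 10 rows, each of 7 numbers: dx, dy, dz in mm, then a rotation vector rx, ry, rz in units of 0.1 rad, then the opening from 0.0 (shut) to 1.0 (fully open); each row is the pose to reach, as a shift and turn from the pose commanded when the call began, along the tool's axes at that moment; what a row does not reach only later rows make up. A row lasts 1/8 s, in which the tool goes at most 0.0625 m and 0.188 rad, less where a joint would pass 70% of its speed; a pose out of reach is approached as far as the arm can. The fingers move at their own pace and stop on an object; the grip force is fixed at half the most. Time passes only in rows, so rows that do not move let the fingers close. The tool returns the time, the measured TCP pose, the force, the opening and the grip force at its end. only (a regular expression) keeps the lines of the reply that match it, lines (a string "A,B") keeps lines A to B, and quiet returns only ok. Input that does not fit is refused with a message, and nothing moves.
- ctrl.get_obs(): the state, without advancing time (a new reading comes with each control period).
- ctrl.camera(name): name is "scene" or "top" or "wrist"; returns the picture (420x560x3 uint8, blue, green, red); there is no depth.
- ctrl.camera_params(name): a dict with "fovy" (degrees; the focal length in pixels is half the picture's height over the tangent of half this angle, whatever the lens; pixels are square), "cx", "cy" (the principal point, pixels), "dist" ([k1, k2, p1, p2, k3] as OpenCV has them; the pictures are not rectified), "view" (4x4, takes a point from world to camera coordinates). Camera axes: x right, y up, looking along -z (the intrinsics and any distortion apply to the point x, -y, -z); pixel columns grow to the right and rows downward; lengths in m; the calibration is good to about 2 mm. A picture is of the moment at which its call begins: read the wrist's pose just before it. camera_params takes no time and is no camera call; for the wrist camera it gives the pose at the moment of the call.
- ctrl.hand_in(): hands the job in; it is judged then, once.
The state is a dict: "time_s": time; "q": joint angles; "dq": joint speeds; "joint_efforts": joint torques, N m; "eef_pos": TCP position; "eef_rot": TCP orientation; "wrist_force": force on the tool from outside, world axes, zero at the start; "torque": the same for the moment, N m; "opening": opening from 0.0 (shut) to 1.0 (fully open); "grasp_force": force on a finger pad.
Only numpy, scipy, OpenCV 4.12 (cv2) and the standard library are available. Lean on these libraries where they do the work, as an engineer would, in place of code of your own. Each camera call takes 0.05 s, during which the arm holds its last target. There are 200 camera calls.

## Working session

There is one attempt and no reset: what is moved stays moved. The work goes in short steps, Python scripts to look and compute and a tool call to move; the robot and the scene stay as the last step left them, time stands still between calls to the robot, and variables do not carry over. Pictures are saved under pics/ and viewed, at most 10 in all, crops included, and the job is handed in when it is done.

```bash
ls; mkdir -p pics; cat > h.py <<'E'
import numpy as np, cv2
from bench import ctrl
def K(p,h=420):
    f=h/2/np.tan(np.radians(p["fovy"])/2); return np.array([[f,0,p["cx"]],[0,f,p["cy"]],[0,0,1.]])
def ray(p,uv,z):
    uv=np.array(uv,float).reshape(-1,1,2)
    n=cv2.undistortPoints(uv,K(p),np.array(p["dist"],float)).reshape(-1,2)
    V=np.array(p["view"]); R=V[:3,:3]; c=-R.T@V[:3,3]
    d=np.c_[n[:,0],-n[:,1],-np.ones(len(n))]@R
    return c+d*((z-c[2])/d[:,2])[:,None]
def proj(p,P):
    V=np.array(p["view"]); q=np.array(P,float).reshape(-1,3)@V[:3,:3].T+V[:3,3]; q*=[1,-1,-1]
    return cv2.projectPoints(q.reshape(-1,1,3),np.zeros(3),np.zeros(3),K(p),np.array(p["dist"],float))[0].reshape(-1,2)
E
python3 - <<'E'
from h import *
o=ctrl.get_obs();print(o)
for n in("top","scene"):
    im=ctrl.camera(n);cv2.imwrite(f"pics/{n}0.png",im);p=ctrl.camera_params(n);V=np.array(p["view"]);print(n,p["fovy"],p["dist"],-V[:3,:3].T@V[:3,3])
E
```

```text
bench.py
pics
{'time_s': 0.0, 'q': array([ 9.50717992e-01,  1.81518745e-01,  1.60800494e+00,  4.17358305e-05,
        1.35380314e+00, -2.06312533e-01]), 'dq': array([-0.0007523 ,  0.00051175,  0.00087694, -0.00017827, -0.00099236,
       -0.0018768 ]), 'joint_efforts': array([-5.31097467e-04, -4.44884741e+01, -3.51335227e+01, -4.69856477e-04,
        9.47392109e-03,  1.15741273e-05]), 'eef_pos': array([0.23083794, 0.52603182, 0.23039818]), 'eef_rot': array([-3.66826276e-04,  2.05414610e-01,  9.78674658e-01, -7.85929371e-04]), 'wrist_force': array([ 0.70089352, -0.07029974,  1.11219192]), 'torque': array([-0.02207118,  0.01729485, -0.02065301]), 'grasp_force': 0.0, 'opening': 0.999796694528659}
top 44.07296062567217 [-0.10106107  0.          0.          0.          0.        ] [0.2163751  0.02179232 1.36847379]
scene 43.77240018477609 [0.04993681 0.         0.         0.         0.        ] [-0.28489612 -0.60984771  0.6633161 ]
```

View pics/top0.png

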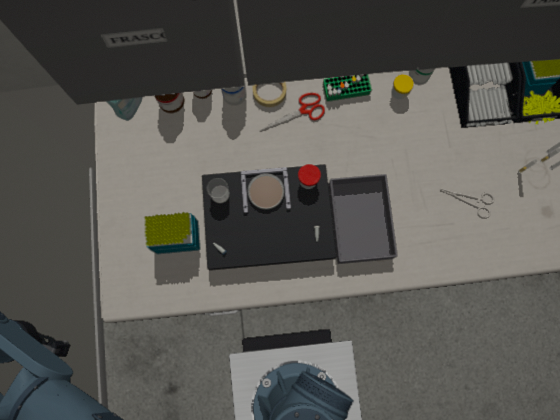

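View pics/scene0.png

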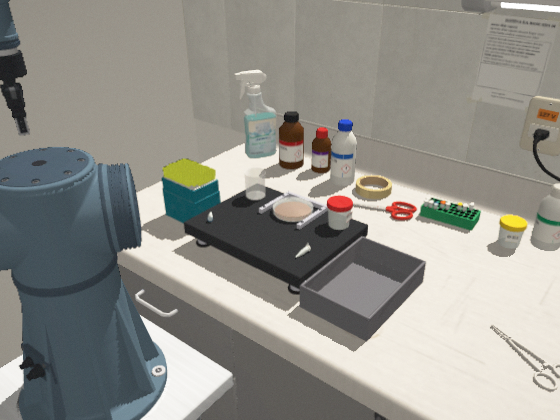

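The top view shows the slab at about (205–333, 167–268), the dish at (266,191), and the beaker at (218,190). The cup is at (309,176), the tubes at (219,247) and (317,233), and the bin is on the right (-y) side. The scene view agrees.

```bash
python3 - <<'E'
from h import *
im=cv2.imread("pics/top0.png");c=im[155:280,190:405];cv2.imwrite("pics/crop0.png",cv2.resize(c,None,fx=3.7,fy=3.7,interpolation=cv2.INTER_CUBIC))
p=ctrl.camera_params("top")
g=cv2.cvtColor(im,cv2.COLOR_BGR2GRAY);hsv=cv2.cvtColor(im,cv2.COLOR_BGR2HSV)
reg=np.zeros_like(g);reg[160:275,195:340]=1
d=((g<50)&(reg>0)).astype(np.uint8);cs,_=cv2.findContours(d,0,2);cc=max(cs,key=cv2.contourArea);r=cv2.minAreaRect(cc);print("slab",r);
b=ray(p,cv2.boxPoints(r),.06);print(b.round(4),np.linalg.norm(np.diff(b,axis=0),axis=1))
m=((g>100)&(reg>0)).astype(np.uint8)
n,l,s,ce=cv2.connectedComponentsWithStats(m)
for i in range(1,n):
    if s[i][4]>8:
        cs,_=cv2.findContours((l==i).astype(np.uint8),0,2);print(s[i],ce[i].round(1),ray(p,ce[i],.07).round(4),cv2.minAreaRect(cs[0]))
m=((hsv[...,0]<18)&(hsv[...,1]>40)&(hsv[...,1]<150)&(g>90)&(reg>0)).astype(np.uint8)
cs,_=cv2.findContours(m,0,2);cc=max(cs,key=cv2.contourArea);print("dish",cv2.minEnclosingCircle(cc),ray(p,cv2.minEnclosingCircle(cc)[0],.076))
E
```

```text
slab ((270.19696044921875, 217.95355224609375), (99.04679107666016, 131.5745849609375), 86.18592071533203)
[[ 0.6215  0.1831  0.06  ]
 [ 0.6079 -0.163   0.06  ]
 [ 0.3472 -0.1457  0.06  ]
 [ 0.361   0.1866  0.06  ]] [0.34642089 0.26127715 0.33256437]
[ 195  160  145  115 2392] [243.6 183.8] [[0.5771 0.0747 0.07  ]] ((267.0, 217.0), (114.0, 144.0), 90.0)
[241 175   4   5  19] [242.5 176.9] [[0.5958 0.0759 0.07  ]] ((242.5, 177.0), (4.0, 3.0), 90.0)
[249 174  34  34 933] [265.5 190.7] [[0.5525 0.0202 0.07  ]] ((265.5, 190.5), (33.0, 33.0), 90.0)
[284 178   6  24  95] [286.5 189.6] [[ 0.5495 -0.0342  0.07  ]] ((286.5049743652344, 189.5495147705078), (23.28386878967285, 3.8806447982788086), 84.2894058227539)
[242 182   5  24  96] [244.  193.5] [[0.5511 0.0761 0.07  ]] ((244.00001525878906, 193.50003051757812), (23.252735137939453, 3.903137683868408), 85.2363510131836)
[212 190  16  12  47] [222.3 196.1] [[0.5503 0.1323 0.07  ]] ((221.05172729492188, 196.87930297851562), (8.356289863586426, 16.155494689941406), 68.19859313964844)
[286 204   5   4  18] [288.  205.5] [[ 0.5072 -0.0332  0.07  ]] ((288.0, 205.5), (3.0, 4.0), 90.0)
[244 208   4   4  15] [245.4 209.6] [[0.5084 0.0765 0.07  ]] ((245.5, 209.5), (3.0, 3.0), 90.0)
[315 226   4  14  39] [316.4 231.5] [[ 0.432  -0.0974  0.07  ]] ((316.5, 232.5), (13.0, 3.0), 90.0)
[213 243  12   9  37] [219.  247.3] [[0.4184 0.1521 0.07  ]] ((218.50003051757812, 246.5), (12.727922439575195, 2.8284268379211426), 45.0)
[333 260   5  15  50] [334.7 267.5] [[ 0.3362 -0.132   0.07  ]] ((335.0, 267.0), (14.0, 4.0), 90.0)
dish ((265.7758483886719, 191.5), 16.187278747558594) [[0.5487439  0.01965547 0.076     ]]
```

View pics/crop0.png

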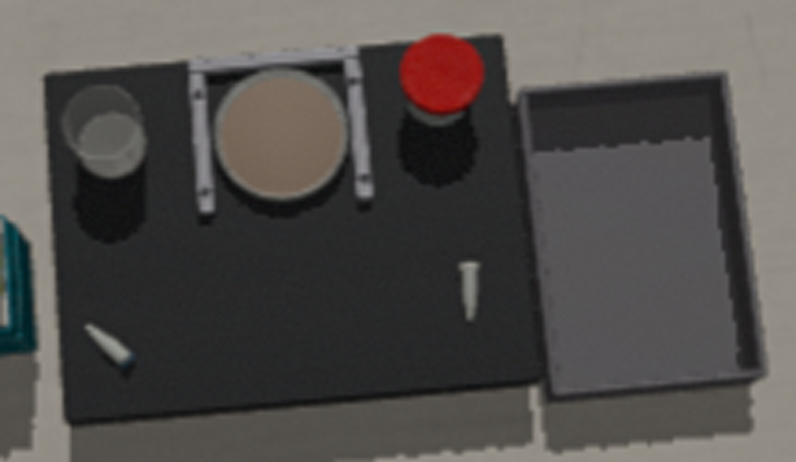

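The crop shows the slab corners at (45,73), (502,36), (540,380) and (70,420). The dish is at (281,133). The right tube runs from (469,265) to (471,320), and the left tube from (86,325) to (128,362). The bin rim corners are (520,90), (727,72), (766,375) and (552,395).

```bash
python3 - <<'E'
from h import *
p=ctrl.camera_params("top")
def f(n,uv,z):
    r=ray(p,np.array(uv)/3.7+[190-.4,155-.4],z);print(n,r.round(4).tolist(),np.linalg.norm(np.diff(r,axis=0),axis=1).round(4));return r
s=f("slab",[(45,73),(502,36),(540,380),(70,420)],.06)
f("bin",[(520,90),(727,72),(766,375),(552,395)],.053)
L=f("Lrail",[(197,65),(206,212)],.072);R=f("Rrail",[(352,50),(366,196)],.072)
f("backrail",[(192,62),(358,47)],.072)
f("dish",[(281,133)],.076);f("tubeR",[(469,265),(471,320)],.067);f("tubeL",[(128,362),(86,325)],.067)
f("cup",[(442,73)],.118);f("beakerbase",[(112,147)],.062)
E
```

```text
slab [[0.6175, 0.1821, 0.06], [0.6095, -0.1439, 0.06], [0.3625, -0.1385, 0.06], [0.37, 0.1841, 0.06]] [0.3261 0.247  0.3227]
bin [[0.5704, -0.1524, 0.053], [0.5678, -0.3019, 0.053], [0.3492, -0.296, 0.053], [0.3521, -0.1463, 0.053]] [0.1496 0.2187 0.1497]
Lrail [[0.6079, 0.0736, 0.072], [0.502, 0.0773, 0.072]] [0.106]
Rrail [[0.607, -0.0359, 0.072], [0.5012, -0.0339, 0.072]] [0.1058]
backrail [[0.6104, 0.0769, 0.072], [0.6087, -0.0404, 0.072]] [0.1173]
dish [[0.5513, 0.02, 0.076]] []
tubeR [[0.4462, -0.0993, 0.067], [0.408, -0.0959, 0.067]] [0.0384]
tubeL [[0.4045, 0.1405, 0.067], [0.4331, 0.167, 0.067]] [0.0389]
cup [[0.5704, -0.0927, 0.118]] []
beakerbase [[0.5578, 0.139, 0.062]] []
```

```bash
cat >> h.py <<'E'
from scipy.spatial.transform import Rotation as Ro
def go(x,y,z,yaw=None):
    "print tool-axis shift and rz to reach (x,y,z), closing axis at yaw deg (mod 180)"
    o=ctrl.get_obs();w=o["eef_rot"];R=Ro.from_quat([w[1],w[2],w[3],w[0]]).as_matrix()
    d=R.T@(np.array([x,y,z])-o["eef_pos"]);c=np.degrees(np.arctan2(R[1,1],R[0,1]))
    rz=0 if yaw is None else -np.radians((yaw-c+90)%180-90)
    print("d",d.round(4),"rz",round(rz,3),"yaw",c.round(1),"pos",o["eef_pos"].round(4),"t",o["time_s"],"F",o["wrist_force"].round(1))
E
python3 - <<'E'
from h import *
go(.427,-.0976,.15,85)
p=ctrl.camera_params("top")
print(ray(p,[(190,214),(147,216),(150,249),(196,247)],.133))
E
```

```text
d [-0.4303 -0.492   0.0811] rz -0.327 yaw 66.3 pos [0.2309 0.5261 0.2305] t 0.1 F [-0.7 -0.5 -0.4]
[[0.49791264 0.20945464 0.133     ]
 [0.50436869 0.3151692  0.133     ]
 [0.42227126 0.31247178 0.133     ]
 [0.41534627 0.2009708  0.133     ]]
```

Units first: shifts go in mm and turns go in units of 0.1 rad. So -0.492 m is -492, -0.43 m is -430, -0.327 rad is -3.27.

jog_arm([
  [[-430,-492,0,0,0,-3.27,0.4],[-430,-492,0,0,0,-3.27,0.4],[-430,-492,0,0,0,-3.27,0.4],[-430,-492,0,0,0,-3.27,0.4],[-430,-492,0,0,0,-3.27,0.4],[-430,-492,0,0,0,-3.27,0.4],[-430,-492,0,0,0,-3.27,0.4],[-430,-492,0,0,0,-3.27,0.4],[-430,-492,0,0,0,-3.27,0.4],[-430,-492,0,0,0,-3.27,0.4]],
])

```text
time_s: 1.35
eef_pos: [0.4181, -0.0702, 0.2313]
eef_rot: [0.0, 0.044, 0.999, 0.0]
wrist_force: [0.2, -0.5, -0.6]
opening: 0.402
grasp_force: 0.0
```

jog_arm([
  [[0,0,0,0,0,0,0.4]],
])

```text
time_s: 1.48
eef_pos: [0.4185, -0.072, 0.2311]
eef_rot: [-0.0, 0.047, 0.999, -0.0]
wrist_force: [-0.4, 0.4, -0.8]
opening: 0.398
grasp_force: 0.0
```

```bash
python3 - <<'E'
from h import *
go(.427,-.0976,.16,85)
E
```

```text
d [-0.0109 -0.0247  0.0711] rz -0.006 yaw 84.7 pos [ 0.4185 -0.072   0.2311] t 1.475 F [-0.4  0.4 -0.8]
```

jog_arm([
  [[-11,-25,30,0,0,0,0.4],[-11,-25,30,0,0,0,0.4],[-11,-25,30,0,0,0,0.4]],
], quiet=true)

```text
ok
```

```bash
python3 - <<'E'
from h import *
p=ctrl.camera_params("wrist");im=ctrl.camera("wrist");cv2.imwrite("pics/w1.png",im)
np.save("pw.npy",p,allow_pickle=True)
print(proj(p,[[.427,-.0976,.067],[.4462,-.0993,.067],[.408,-.0959,.067]]).round(0).tolist())
g=cv2.cvtColor(im,cv2.COLOR_BGR2GRAY)
n,l,s,ce=cv2.connectedComponentsWithStats((g>110).astype(np.uint8))
for i in range(1,n):
    if s[i][4]>300:print(s[i],ray(p,ce[i],.068).round(4))
go(.427,-.0976,.064,85)
E
```

```text
[[275.0, 198.0], [275.0, 222.0], [275.0, 174.0]]
[    0     0   560   378 96241] [[ 0.3589 -0.1409  0.068 ]]
[267 173  17  52 588] [[ 0.4301 -0.0981  0.068 ]]
[ 382  268  117   65 3119] [[0.5251 0.0392 0.068 ]]
[ 527  295   33   64 1440] [[0.5593 0.1294 0.068 ]]
[223 330  19  37 424] [[ 0.5654 -0.1486  0.068 ]]
[ 94 356  23  30 334] [[ 0.5732 -0.2666  0.068 ]]
[122 374  41  46 637] [[ 0.6118 -0.2362  0.068 ]]
[400 376  41  44 631] [[0.6342 0.0166 0.068 ]]
d [-0.0005 -0.0047  0.1379] rz 0.002 yaw 85.1 pos [ 0.4268 -0.0929  0.2019] t 1.9 F [0.2 0.9 0.7]
```

View pics/w1.png

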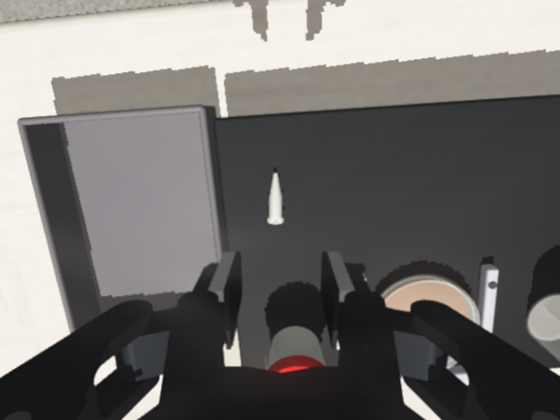

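Wrist view: tube at (275,198), matching the top-view estimate. The cup is well ahead and the fingers are centred on the tube.

jog_arm([
  [[-2,-5,50,0,0,0,0.4],[-2,-5,100,0,0,0,0.4],[-2,-5,120,0,0,0,0.4],[-2,-5,136,0,0,0,0.4],[-2,-5,138,0,0,0,0.4]],
])

```text
time_s: 2.52
eef_pos: [0.4281, -0.098, 0.0632]
eef_rot: [-0.0, 0.043, 0.999, 0.0]
wrist_force: [0.5, 0.5, 1.3]
opening: 0.399
grasp_force: 0.0
```

jog_arm([
  [[0,0,0,0,0,0,0.0],[0,0,0,0,0,0,0.0],[0,0,0,0,0,0,0.0],[0,0,0,0,0,0,0.0]],
])

```text
time_s: 3.02
eef_pos: [0.4294, -0.0993, 0.0646]
eef_rot: [0.001, 0.043, 0.999, -0.0]
wrist_force: [-1.1, 1.9, 7.2]
opening: 0.133
grasp_force: 59.8
```

```bash
python3 - <<'E'
from h import *
V=np.array(ctrl.camera_params("wrist")["view"]);print(-V[:3,:3].T@V[:3,3])
go(.475,-.235,.15)
E
```

```text
[ 0.36352744 -0.0939181   0.20677361]
d [-0.0574 -0.1313 -0.0852] rz 0 yaw 85.0 pos [ 0.4294 -0.0993  0.0646] t 3.025 F [-1.1  1.9  7.2]
```

Scaled: -0.06 m is -60.

jog_arm([
  [[0,0,-60,0,0,0,0.0],[0,0,-60,0,0,0,0.0]],
])

```text
time_s: 3.28
eef_pos: [0.4317, -0.1008, 0.1278]
eef_rot: [0.004, 0.043, 0.999, -0.002]
wrist_force: [-0.2, -0.4, -0.3]
opening: 0.131
grasp_force: 58.9
```

```bash
python3 - <<'E'
from h import *
go(.525,-.225,.035)
E
```

```text
d [-0.1029 -0.1153  0.0941] rz 0 yaw 85.0 pos [ 0.4317 -0.1008  0.1278] t 3.275 F [-0.2 -0.4 -0.3]
```

Scaled: -0.115 m is -115, -0.1 m is -100.

jog_arm([
  [[-50,-60,0,0,0,0,0.0],[-100,-115,0,0,0,0,0.0],[-100,-115,0,0,0,0,0.0],[-100,-115,50,0,0,0,0.0],[-100,-115,92,0,0,0,0.0],[-100,-115,92,0,0,0,0.0],[-100,-115,92,0,0,0,0.4],[-100,-115,92,0,0,0,0.4],[-100,-115,30,0,0,0,0.4],[-100,-115,-40,0,0,0,0.4]],
])

```text
time_s: 4.53
eef_pos: [0.5181, -0.2223, 0.1583]
eef_rot: [0.0, 0.043, 0.999, -0.0]
wrist_force: [1.7, -0.2, 0.9]
opening: 0.4
grasp_force: 0.0
```

```bash
python3 - <<'E'
from h import *
go(.419,.154,.17,132.8)
E
```

```text
d [ 0.1313  0.3663 -0.0119] rz -0.834 yaw 85.0 pos [ 0.5181 -0.2223  0.1583] t 4.525 F [ 1.7 -0.2  0.9]
```

Scaled: 0.366 m is 366, 0.131 m is 131, -0.834 rad is -8.34.

jog_arm([
  [[131,366,-40,0,0,-8.34,0.4],[131,366,-40,0,0,-8.34,0.4],[131,366,-40,0,0,-8.34,0.4],[131,366,-40,0,0,-8.34,0.4],[131,366,-40,0,0,-8.34,0.4],[131,366,-40,0,0,-8.34,0.4],[131,366,-40,0,0,-8.34,0.4],[131,366,-40,0,0,-8.34,0.4]],
])

```text
time_s: 5.52
eef_pos: [0.4197, 0.1542, 0.1971]
eef_rot: [0.001, -0.366, 0.931, -0.001]
wrist_force: [-0.2, -0.9, -0.0]
opening: 0.404
grasp_force: 0.0
```

```bash
python3 - <<'E'
from h import *
p=ctrl.camera_params("wrist");im=ctrl.camera("wrist");cv2.imwrite("pics/w2.png",im)
print(proj(p,[[.419,.154,.067],[.4045,.1405,.067],[.4331,.167,.067]]).round(0).tolist())
g=cv2.cvtColor(im,cv2.COLOR_BGR2GRAY)
n,l,s,ce=cv2.connectedComponentsWithStats((g>110).astype(np.uint8))
for i in range(1,n):
    if 200<s[i][4]<2000:
        cs,_=cv2.findContours((l==i).astype(np.uint8),0,2);b=ray(p,cv2.boxPoints(cv2.minAreaRect(cs[0])),.068);print(s[i],ray(p,ce[i],.068).round(4),b.round(4).tolist())
go(.419,.154,.064,132.8); V=np.array(p["view"]);print(-V[:3,:3].T@V[:3,3])
E
```

```text
[[283.0, 198.0], [283.0, 173.0], [282.0, 221.0]]
[  0 103  24  42 435] [[ 0.5132 -0.034   0.068 ]] [[0.5338, -0.0405, 0.068], [0.5002, -0.0397, 0.068], [0.4995, -0.0293, 0.068], [0.5332, -0.0299, 0.068]]
[276 174  14  46 518] [[0.4161 0.1512 0.068 ]] [[0.4085, 0.1374, 0.068], [0.4018, 0.1446, 0.068], [0.4279, 0.1692, 0.068], [0.4348, 0.1617, 0.068]]
[ 126  276   58   35 1266] [[0.5495 0.1327 0.068 ]] [[0.573, 0.1171, 0.068], [0.5411, 0.1072, 0.068], [0.5281, 0.1465, 0.068], [0.5602, 0.1576, 0.068]]
[ 94 356  23  30 327] [[0.6439 0.1455 0.068 ]] [[0.6617, 0.1394, 0.068], [0.6257, 0.1404, 0.068], [0.6278, 0.1512, 0.068], [0.664, 0.1505, 0.068]]
[446 356  23  30 339] [[0.428  0.3765 0.068 ]] [[0.4338, 0.3613, 0.068], [0.4225, 0.3587, 0.068], [0.4212, 0.3934, 0.068], [0.4328, 0.3963, 0.068]]
[122 374  41  46 637] [[0.6471 0.1939 0.068 ]] [[0.6779, 0.1887, 0.068], [0.6126, 0.1849, 0.068], [0.6143, 0.201, 0.068], [0.6804, 0.2055, 0.068]]
[401 376  40  44 537] [[0.4767 0.3786 0.068 ]] [[0.4809, 0.3452, 0.068], [0.4659, 0.3444, 0.068], [0.4733, 0.4075, 0.068], [0.489, 0.409, 0.068]]
d [0.0003 0.0013 0.1326] rz 0.001 yaw 132.9 pos [0.4199 0.1533 0.1966] t 5.575 F [ 0.1 -0.7 -1. ]
[0.37127378 0.10854904 0.33927405]
```

View pics/w2.png

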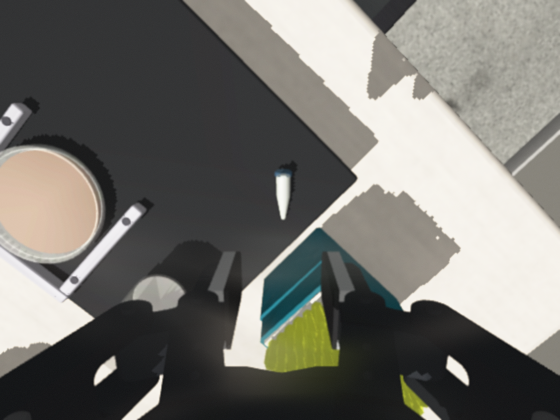

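Wrist view: tube at (283,198), cap toward the top, and the rack corner at about (320,232). I'll grip slightly toward the cap and stay clear of the rack.

Scaled: 0.131 m is 131, 0.006 m is 6.

jog_arm([
  [[6,0,50,0,0,0,0.4],[6,0,100,0,0,0,0.4],[6,0,120,0,0,0,0.4],[6,0,131,0,0,0,0.4],[6,0,131,0,0,0,0.4],[6,0,131,0,0,0,0.0],[6,0,131,0,0,0,0.0],[6,0,131,0,0,0,0.0],[6,0,131,0,0,0,0.0],[6,0,131,0,0,0,0.0]],
])

```text
time_s: 6.82
eef_pos: [0.4161, 0.1495, 0.0661]
eef_rot: [0.001, -0.365, 0.931, -0.001]
wrist_force: [-0.7, -1.3, 7.3]
opening: 0.127
grasp_force: 60.2
```

jog_arm([
  [[0,0,-60,0,0,0,0.0],[0,0,-120,0,0,0,0.0],[0,0,-120,0,0,0,0.0]],
])

```text
time_s: 7.2
eef_pos: [0.4185, 0.1501, 0.1902]
eef_rot: [0.005, -0.365, 0.931, -0.002]
wrist_force: [1.0, 0.3, -0.4]
opening: 0.13
grasp_force: 59.3
```

```bash
python3 - <<'E'
from h import *
go(.525,-.245,.17,85)
E
```

```text
d [ 0.1908 -0.362   0.021 ] rz 0.835 yaw 132.8 pos [0.4185 0.1501 0.1902] t 7.2 F [ 1.   0.3 -0.4]
```

Scaled: 0.19 m is 190, -0.362 m is -362, 0.835 rad is 8.35.

jog_arm([
  [[190,-362,0,0,0,8.35,0.0],[190,-362,0,0,0,8.35,0.0],[190,-362,0,0,0,8.35,0.0],[190,-362,0,0,0,8.35,0.0],[190,-362,0,0,0,8.35,0.0],[190,-362,0,0,0,8.35,0.0],[190,-362,0,0,0,8.35,0.0],[190,-362,0,0,0,8.35,0.0],[190,-362,0,0,0,8.35,0.0]],
])

```text
time_s: 8.32
eef_pos: [0.5207, -0.244, 0.1836]
eef_rot: [-0.001, 0.044, 0.999, 0.001]
wrist_force: [-0.6, 0.4, -1.1]
opening: 0.133
grasp_force: 59.3
```

jog_arm([
  [[0,0,60,0,0,0,0],[0,0,120,0,0,0,0],[0,0,120,0,0,0,0],[0,0,120,0,0,0,0.3],[0,0,120,0,0,0,0.3],[0,0,120,0,0,0,0.3],[0,0,60,0,0,0,0.3],[0,0,0,0,0,0,0.0],[0,0,0,0,0,0,0.0]],
])

```text
time_s: 9.45
eef_pos: [0.525, -0.2476, 0.1924]
eef_rot: [0.006, 0.044, 0.999, -0.004]
wrist_force: [0.4, 0.2, -0.7]
opening: -0.001
grasp_force: 0.0
```

```bash
python3 - <<'E'
from h import *
go(.55,.02,.13,85)
im=ctrl.camera("top");cv2.imwrite("pics/top1.png",cv2.resize(im[155:280,190:405],None,fx=3.7,fy=3.7,interpolation=cv2.INTER_CUBIC))
E
```

```text
d [-0.0008  0.2692  0.0605] rz -0.001 yaw 85.0 pos [ 0.525  -0.2476  0.1924] t 9.45 F [ 0.4  0.2 -0.7]
```

```bash
python3 - <<'E'
from h import *
im=ctrl.camera("scene");cv2.imwrite("pics/scene1.png",im)
E
```

```text
(no output)
```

View pics/scene1.png

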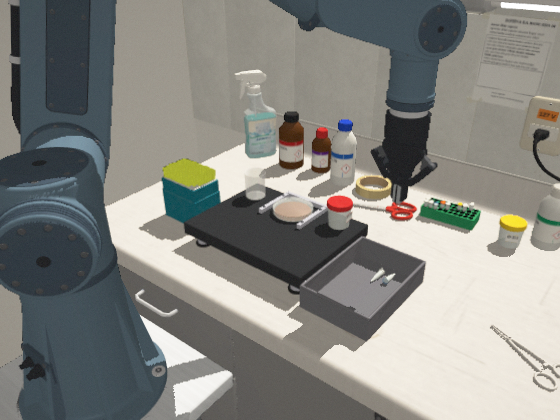

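Both tubes lie in the bin at about (378,275) and (388,280). The cup and beaker are untouched. Next is the dish.

Scaled: 0.269 m is 269, 0.108 m is 108.

jog_arm([
  [[-1,269,0,0,0,0,0],[-1,269,0,0,0,0,0],[-1,269,0,0,0,0,0],[-1,269,0,0,0,0,0],[-1,269,0,0,0,0,0],[-1,269,50,0,0,0,0],[-1,269,90,0,0,0,0],[-1,269,105,0,0,0,0],[-1,269,108,0,0,0,0],[-1,269,108,0,0,0,0]],
])

```text
time_s: 10.8
eef_pos: [0.5465, 0.0222, 0.0772]
eef_rot: [0.0, 0.044, 0.999, -0.0]
wrist_force: [0.6, 0.4, 0.3]
opening: -0.0
grasp_force: 0.0
```

jog_arm([
  [[0,0,2,0,0,0,0],[0,0,4,0,0,0,0]],
])

```text
time_s: 11.05
eef_pos: [0.5472, 0.0224, 0.0757]
eef_rot: [0.001, 0.044, 0.999, -0.0]
wrist_force: [-9.9, 0.7, 29.2]
opening: 0.001
grasp_force: 14.5
```

Scaled: -0.002 m is -2.

jog_arm([
  [[0,0,-2,0,0,0,0]],
])

```text
time_s: 11.18
eef_pos: [0.547, 0.0225, 0.0762]
eef_rot: [0.001, 0.044, 0.999, -0.0]
wrist_force: [0.8, -0.2, -0.5]
opening: 0.001
grasp_force: 0.0
```

jog_arm([
  [[0,0,0,0,0,0,0]],
])

```text
time_s: 11.3
eef_pos: [0.5468, 0.0226, 0.0758]
eef_rot: [0.001, 0.044, 0.999, -0.0]
wrist_force: [-1.0, -0.2, 5.8]
opening: 0.004
grasp_force: 3.0
```

jog_arm([
  [[0,0,0,0,0,0,0]],
])

```text
time_s: 11.42
eef_pos: [0.5468, 0.0226, 0.0759]
eef_rot: [0.001, 0.044, 0.999, -0.0]
wrist_force: [-1.5, 0.2, 7.2]
opening: 0.002
grasp_force: 3.6
```

Scaled: 0.007 m is 7, 0.003 m is 3.

jog_arm([
  [[3,0,0.2,0,0,0,0],[7,0,0.2,0,0,0,0]],
])

```text
time_s: 11.68
eef_pos: [0.5408, 0.023, 0.0759]
eef_rot: [0.002, 0.044, 0.999, -0.0]
wrist_force: [2.1, -0.7, 5.1]
opening: -0.001
grasp_force: 2.8
```

jog_arm([
  [[4,0,0,0,0,0,0],[8,-1,0,0,0,0,0]],
])

```text
time_s: 11.92
eef_pos: [0.5326, 0.0229, 0.0759]
eef_rot: [0.002, 0.044, 0.999, -0.0]
wrist_force: [2.1, 0.1, 5.6]
opening: -0.002
grasp_force: 2.9
```

jog_arm([
  [[4,0,0.2,0,0,0,0],[10,0,0.4,0,0,0,0]],
])

```text
time_s: 12.18
eef_pos: [0.5233, 0.0235, 0.0759]
eef_rot: [0.003, 0.044, 0.999, -0.0]
wrist_force: [2.4, -0.2, 8.2]
opening: 0.004
grasp_force: 3.9
```

jog_arm([
  [[6,0,0,0,0,0,0],[12,-1,0,0,0,0,0]],
])

```text
time_s: 12.42
eef_pos: [0.5111, 0.0237, 0.0759]
eef_rot: [0.003, 0.044, 0.999, -0.0]
wrist_force: [1.9, 0.7, 6.5]
opening: 0.002
grasp_force: 3.7
```

```bash
python3 - <<'E'
from h import *
im=ctrl.camera("top");p=ctrl.camera_params("top");hsv=cv2.cvtColor(im,cv2.COLOR_BGR2HSV);g=im.max(2)
m=((hsv[...,0]<18)&(hsv[...,1]>40)&(hsv[...,1]<150)&(g>90)).astype(np.uint8);m[:165]=0;m[240:]=0;m[:,:200]=0;m[:,300:]=0
pt=cv2.findNonZero(m);print(len(pt),cv2.boundingRect(pt),ctrl.get_obs()["eef_pos"])
E
```

```text
25 (251, 206, 29, 4) [0.51056909 0.02368862 0.07585277]
```

```bash
python3 - <<'E'
from h import *
im=ctrl.camera("scene");a=im[170:280,180:420]
b=ctrl.camera("top")[155:280,190:405];s=2.4
a=cv2.resize(a,(600,275));b=cv2.resize(b,(516,300));c=np.zeros((580,600,3),np.uint8);c[:275]=a;c[280:,:516]=b
cv2.imwrite("pics/d1.png",c)
E
```

```text
(no output)
```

View pics/d1.png

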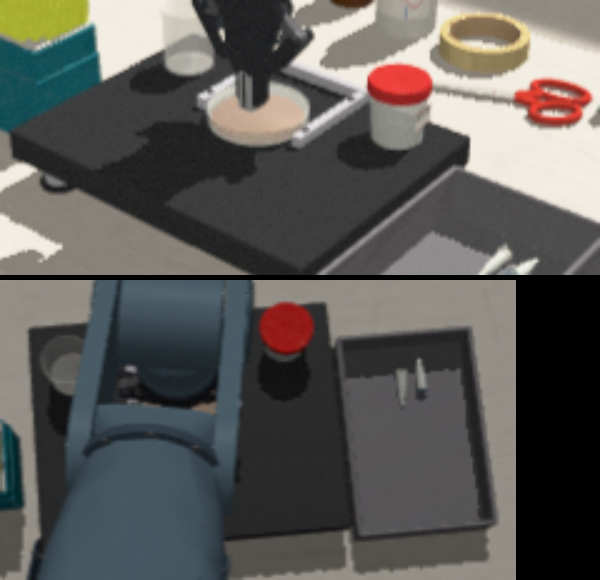

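The dish, at about (258,115) in the upper panel, is following the fingers and is partly out of the stop. The tubes lie in the bin. I'll keep dragging.

jog_arm([
  [[8,0,0.2,0,0,0,0],[16,-1,0.2,0,0,0,0],[24,-1,0.2,0,0,0,0]],
])

```text
time_s: 12.95
eef_pos: [0.4874, 0.0246, 0.0758]
eef_rot: [0.003, 0.044, 0.999, -0.0]
wrist_force: [3.4, -0.5, 7.9]
opening: 0.001
grasp_force: 4.1
```

jog_arm([
  [[10,0,0,0,0,0,0],[20,-1,0,0,0,0,0],[30,-2,0,0,0,0,0]],
])

```text
time_s: 13.32
eef_pos: [0.4574, 0.0253, 0.0758]
eef_rot: [0.003, 0.044, 0.999, -0.0]
wrist_force: [1.4, 0.4, 8.4]
opening: -0.0
grasp_force: 4.4
```

jog_arm([
  [[10,0,0,0,0,0,0],[20,-1,0,0,0,0,0],[20,-1,0,0,0,0,0]],
])

```text
time_s: 13.7
eef_pos: [0.4366, 0.0261, 0.0758]
eef_rot: [0.002, 0.044, 0.999, -0.0]
wrist_force: [-0.6, -0.9, 12.9]
opening: -0.0
grasp_force: 6.7
```

Scaled: -0.08 m is -80, -0.03 m is -30.

jog_arm([
  [[0,0,-30,0,0,0,0],[0,0,-80,0,0,0,0.4]],
])

```text
time_s: 13.95
eef_pos: [0.433, 0.0269, 0.1532]
eef_rot: [-0.002, 0.044, 0.999, 0.0]
wrist_force: [1.2, 0.5, -0.3]
opening: 0.201
grasp_force: 0.0
```

```bash
python3 - <<'E'
from h import *
print(ctrl.get_obs()["q"]); go(.436,.12,.16,-1.3)
E
```

```text
[-2.12968969e-01 -4.92890433e-02  2.01968665e+00  3.82438037e-06
  1.17600241e+00 -1.69578118e+00]
d [ 0.0053  0.093  -0.0067] rz 1.505 yaw 85.0 pos [0.433  0.0269 0.1532] t 13.95 F [ 1.2  0.5 -0.3]
```

Scaled: 0.093 m is 93, 0.005 m is 5, 1.505 rad is 15.05.

jog_arm([
  [[5,93,0,0,0,15.05,0.4],[5,93,0,0,0,15.05,0.4],[5,93,0,0,0,15.05,0.4],[5,93,0,0,0,15.05,0.4],[5,93,0,0,0,15.05,0.4],[5,93,0,0,0,15.05,0.4],[5,93,0,0,0,15.05,0.4],[5,93,0,0,0,15.05,0.4],[5,93,0,0,0,15.05,0.4],[5,93,0,0,0,15.05,0.4]],
])

```text
time_s: 15.2
eef_pos: [0.4378, 0.1196, 0.1537]
eef_rot: [-0.0, 0.715, 0.699, -0.0]
wrist_force: [1.0, 1.0, 0.1]
opening: 0.399
grasp_force: 0.0
```

```bash
python3 - <<'E'
from h import *
p=ctrl.camera_params("wrist");im=ctrl.camera("wrist");t=ctrl.camera("top")
V=np.array(p["view"]);print(-V[:3,:3].T@V[:3,3], proj(p,[[.435,.024,.076]]))
pt=ctrl.camera_params("top");hsv=cv2.cvtColor(im,cv2.COLOR_BGR2HSV)
m=((hsv[...,0]<18)&(hsv[...,1]>30)&(hsv[...,1]<150)&(im.max(2)>90)).astype(np.uint8)
cs,_=cv2.findContours(m,0,2);c=max(cs,key=cv2.contourArea);e=cv2.fitEllipse(c);print(e,ray(p,e[0],.075),cv2.contourArea(c))
h=np.vstack([im,t]);cv2.imwrite("pics/d2.png",cv2.resize(h,None,fx=.71,fy=.71,interpolation=cv2.INTER_AREA))
go(.435,.105,.066,-1.3)
E
```

```text
[0.43992033 0.18557405 0.29604062] [[279.0627987  347.21847352]]
((284.3309631347656, 331.3076171875), (90.03620910644531, 106.008056640625), 85.44802856445312) [[0.438976   0.03618759 0.075     ]] 7091.0
d [-0.0147 -0.0025  0.0878] rz 0.002 yaw -1.2 pos [0.4379 0.1196 0.1538] t 15.3 F [0.9 0.  0.5]
```

View pics/d2.png

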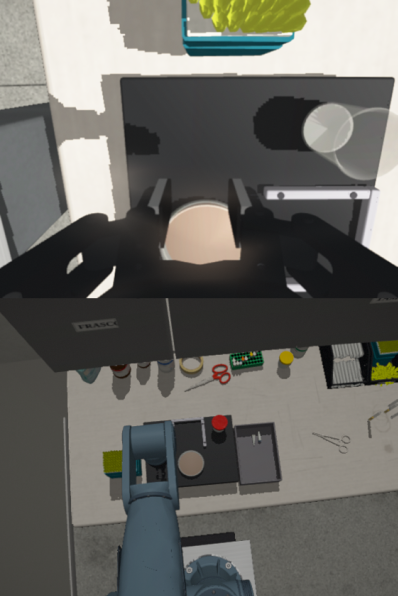

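Wrist view (upper panel): the dish lies below the open fingers. Top view (lower panel): the dish is clear of the stop at about (268,232) in full-frame pixels.

```bash
python3 - <<'E'
from h import *
p=ctrl.camera_params("top");im=ctrl.camera("top");hsv=cv2.cvtColor(im,cv2.COLOR_BGR2HSV)
m=((hsv[...,0]<18)&(hsv[...,1]>40)&(hsv[...,1]<150)&(im.max(2)>90)).astype(np.uint8);m[:200]=0;m[265:]=0;m[:,:235]=0;m[:,300:]=0
c=max(cv2.findContours(m,0,2)[0],key=cv2.contourArea);e=cv2.minEnclosingCircle(c);r=ray(p,e[0],.076)[0];print(e,r)
go(r[0],.105,.066,-1.3)
E
```

```text
((268.75, 232.75), 16.450782775878906) [0.44101102 0.02325225 0.076     ]
d [-0.0145  0.0034  0.0879] rz 0.002 yaw -1.2 pos [0.438  0.1196 0.1539] t 15.35 F [0.7 0.2 0.6]
```

Scaled: 0.09 m is 90, 0.08 m is 80.

jog_arm([
  [[-10,3,40,0,0,0,0.4],[-14,3,80,0,0,0,0.4],[-14,3,90,0,0,0,0.4],[-14,3,90,0,0,0,0.4],[-26,3,90,0,0,0,0.4],[-36,3,90,0,0,0,0.4],[-46,3,90,0,0,0,0.4],[-56,3,90,0,0,0,0.4],[-66,3,90,0,0,0,0.4],[-76,3,90,0,0,0,0.4]],
])

```text
time_s: 16.6
eef_pos: [0.4394, 0.0429, 0.064]
eef_rot: [-0.0, 0.715, 0.699, 0.0]
wrist_force: [0.1, 0.1, 0.8]
opening: 0.402
grasp_force: 0.2
```

jog_arm([
  [[-10,0,0,0,0,0,0.4],[-20,0,0,0,0,0,0.4],[-30,0,0,0,0,0,0.4],[-40,0,0,0,0,0,0.4],[-50,0,0,0,0,0,0.4],[-60,0,0,0,0,0,0.4]],
])

```text
time_s: 17.35
eef_pos: [0.4381, -0.017, 0.064]
eef_rot: [-0.0, 0.715, 0.699, -0.0]
wrist_force: [0.6, 0.7, -0.6]
opening: 0.397
grasp_force: 0.2
```

```bash
python3 - <<'E'
from h import *
p=ctrl.camera_params("top");im=ctrl.camera("top");hsv=cv2.cvtColor(im,cv2.COLOR_BGR2HSV)
m=((hsv[...,0]<18)&(hsv[...,1]>40)&(hsv[...,1]<150)&(im.max(2)>90)).astype(np.uint8);m[:200]=0;m[262:]=0;m[:,:235]=0;m[:,400:]=0
c=max(cv2.findContours(m,0,2)[0],key=cv2.contourArea);e=cv2.minEnclosingCircle(c);r=ray(p,e[0],.076)[0];print(e,r)
go(r[0],-.13,.066,-1.3)
E
```

```text
((315.5, 233.0), 12.500100135803223) [ 0.42754475 -0.09412483  0.076     ]
d [-0.1122 -0.0082 -0.0019] rz 0.0 yaw -1.3 pos [ 0.4383 -0.018   0.0641] t 17.4 F [ 0.5 -0.7  0.6]
```

jog_arm([
  [[-10,0,0,0,0,0,0.4],[-20,0,0,0,0,0,0.4],[-30,0,0,0,0,0,0.4],[-40,0,0,0,0,0,0.4],[-50,0,0,0,0,0,0.4],[-60,0,0,0,0,0,0.4],[-70,0,0,0,0,0,0.4],[-80,0,0,0,0,0,0.4],[-90,0,0,0,0,0,0.4],[-100,0,0,0,0,0,0.4]],
])

```text
time_s: 18.65
eef_pos: [0.4359, -0.1171, 0.064]
eef_rot: [0.0, 0.715, 0.699, -0.0]
wrist_force: [-0.6, 0.1, 0.5]
opening: 0.4
grasp_force: 0.0
```

jog_arm([
  [[-10,0,0,0,0,0,0.4],[-10,0,0,0,0,0,0.4],[50,0,-20,0,0,0,0.4],[100,0,-60,0,0,0,0.4],[160,0,-120,0,0,0,0.4],[160,0,-140,0,0,0,0.4],[160,0,-140,0,0,0,0.4]],
])

```text
time_s: 19.52
eef_pos: [0.4414, 0.0448, 0.2072]
eef_rot: [0.003, 0.714, 0.7, 0.002]
wrist_force: [0.5, -0.7, -0.7]
opening: 0.399
grasp_force: 0.0
```

```bash
python3 - <<'E'
from h import *
t=ctrl.camera("top")[155:280,190:405];s=ctrl.camera("scene")
cv2.imwrite("pics/d3.png",np.vstack([cv2.resize(t,(516,300)),cv2.resize(s[170:340,180:440],(516,300))]))
E
```

```text
(no output)
```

View pics/d3.png

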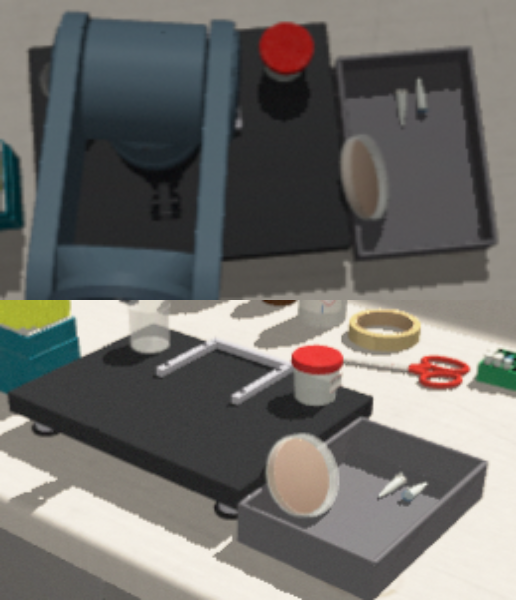

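The dish stands steeply in the bin, leaning on the near wall at about (365,178) in the upper panel. I'll push its upper edge over so that it lies flat.

jog_arm([
  [[-60,0,30,0,0,0,0.4],[-120,0,80,0,0,0,0.4],[-130,0,130,0,0,0,0.4],[-140,0,137,0,0,0,0.4],[-150,0,137,0,0,0,0.4],[-160,0,137,0,0,0,0.4],[-170,0,137,0,0,0,0.4],[-180,0,137,0,0,0,0.4]],
])

```text
time_s: 20.62
eef_pos: [0.4363, -0.1371, 0.0681]
eef_rot: [0.001, 0.715, 0.7, 0.0]
wrist_force: [0.4, 0.0, -0.1]
opening: 0.406
grasp_force: 0.1
```

jog_arm([
  [[-10,0,0,0,0,0,0.4],[-20,0,0,0,0,0,0.4],[-30,0,0,0,0,0,0.4],[-40,0,0,0,0,0,0.4],[-50,0,0,0,0,0,0.4],[-60,0,0,0,0,0,0.4],[-70,0,0,0,0,0,0.4]],
])

```text
time_s: 21.5
eef_pos: [0.4339, -0.207, 0.067]
eef_rot: [-0.0, 0.715, 0.699, -0.0]
wrist_force: [-0.2, -0.3, -0.4]
opening: 0.4
grasp_force: 0.0
```

jog_arm([
  [[30,0,-50,0,0,0,0.4],[80,0,-100,0,0,0,0.4],[140,0,-140,0,0,0,0.4],[200,0,-140,0,0,0,0.4],[240,0,-140,0,0,0,0.4],[240,0,-140,0,0,0,0.4]],
])

```text
time_s: 22.25
eef_pos: [0.439, 0.0364, 0.2074]
eef_rot: [0.0, 0.713, 0.701, 0.0]
wrist_force: [0.4, 0.3, 0.0]
opening: 0.403
grasp_force: 0.0
```

```bash
python3 - <<'E'
from h import *
t=ctrl.camera("top")[155:280,190:405];s=ctrl.camera("scene")
cv2.imwrite("pics/d4.png",np.vstack([cv2.resize(t,(516,300)),cv2.resize(s[170:340,180:440],(516,300))]))
E
```

View pics/d4.png

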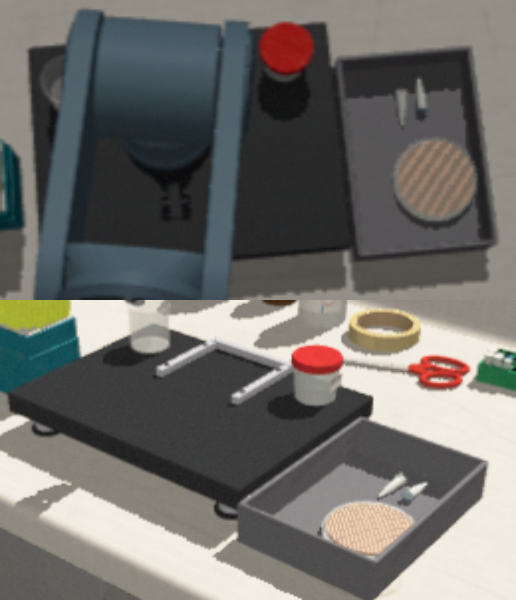

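The dish now lies flat in the bin at about (435,180), with the tubes beside it. The cup and beaker are standing and the arm is clear.

jog_arm([
  [[0,0,0,0,0,0,0.4],[0,0,0,0,0,0,0.4]],
], quiet=true)

```text
ok
```

```bash
python3 -c "
from bench import ctrl
print(ctrl.hand_in())"
```

```text
the job is handed in; nothing more can be done
None
```

I handed the job in at about 22 s of robot time: the dish (lying lid down) and both microtubes are in the bin, and the cup and beaker stand where they were; the hand-in call returned no verdict, and the highest press on the dish was a brief 29 N against the 35 N limit.

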